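# Spool on the stand, then peel a tray off the clinging stack and hold it out

## Task

Set up the cobbler's stitching place: put the thread spool on the upright spindle of the thread stand, fully down on its base, and let go of it. Then peel off the top tray of the clinging stack by its ear: bring that corner well up first while the far corner is still down, and do not lift or drag away the caddy and trays below. Finish while still holding the tray out over the middle of the black rubber mat, level and still, 10 to 20 cm above the bench, without putting it down or letting go; leave the jar and the tin standing where they are.

Things in the scene. Friction and masses are not known exactly. Their poses are not given: they have to be found in the camera images.
- spool: Thread spool standing upright: 64 mm high, grey winding 46 mm in diameter between two white flanges 52 mm in diameter and 4 mm thick at the bottom and top; a through bore 18 mm in diameter along its z axis. About 90 g. Origin: centre of its underside. It changes places with the jar and the tin from run to run.
- stand: Fixed thread stand (does not move in a run): dark steel disc 90 mm in diameter and 16 mm high, with an upright steel spindle 12 mm in diameter in the middle, pointed over its last 8 mm. Origin: centre of its underside; a spool fully down has its underside 16 mm above it.
- stand_tip (a point): Tip of the stand's spindle, on its axis, 96 mm above the bench.
- tray: Top tray of the stack, pale aluminium, about 0.12 kg. Rim 129 mm (x) by 99 mm (y), 31 mm above the underside of its feet; 20 mm deep, walls sloping outward at 30 degrees. One upright grip ear at its -x +y corner. Four feet 10 mm square under the floor at x = +-42, y = +-28 mm. Origin: the tray's centre, level with the underside of the feet, 28 mm above the bench at the start; z up.
- tray_ear (a point): Middle of the tray's upright ear, at x = -46, y = +56, z = 40 mm in the tray's frame. The ear is a flat tab 9 mm thick (along y), 30 mm long (along x), standing from rim height (31 mm) to 49 mm, just outside the long side. Grip it across its 9 mm, fingertips just above the rim, with about 35 N so that it does not turn between the fingers.
- tray_near_corner (a point): Underside of the foot nearest the ear (tray x = -42, y = +28 mm). A sprung rubber tongue on the caddy, 26 mm wide, 4 mm thick, clings over the rim at the middle of each end (x = +-64 mm): 1.3 N at first, 3 N when it slips off, which is when that end has risen about 9 mm. Turning the ear end up about the far rim by about 10 degrees frees the near end; then lift to free the far end.
- tray_far_corner (a point): Underside of the tray's foot diagonally across from the ear (tray x = +42, y = -28 mm). Seen from the robot the tray's x axis points away from it, within 35 degrees of the bench's x, so the top tray's ear is at the near left corner; the other ears seen belong to the trays below and are lower.
- stack: Grey caddy, base 170 by 124 by 6 mm, loose on the bench, with two like trays stuck fast in it, 0.6 kg in all; pulling the top tray straight up can lift it. Its upper tray is turned half round: ear at the corner diagonally across, rising to 66 mm. Brackets with the tongues stand at x = +-79, up to 64 mm. Origin: centre of the underside; at the start its x, y and yaw are the top tray's.
- mat: Flat black rubber mat fixed on the bench, 140 mm (x) by 120 mm (y), 3 mm thick. Origin: centre of its underside.
- jar: Bystander: amber glass jar with a black cap, 56 mm in diameter, 72 mm high, standing. Origin: centre of its underside.
- tin: Bystander: plain pale round metal tin, 60 mm in diameter, 45 mm high, standing. Origin: centre of its underside.
Mind the look-alikes: they are no part of the job. Of the things shaped like the stand, the steel one is meant. What is shaped like the spool but red is not meant.

How it is judged:
On the way, in this order (a step that is already met when the one before it is completed fails the run):
1. the spool is fully down on the stand's spindle and let go (horizontal distance between spool and stand below 0.008 m and z of spool in the frame of stand between 0.01 and 0.021 m and angle between spool's own z axis and vertical below 0.12 rad and contact force between spool and the fingers below 0.1 N), for 0.2 s.
2. the tray's ear corner is up (its foot at least 14 mm up) while the far corner is still down (its foot less than 8 mm up) (z of tray_near_corner in the frame of stack above 0.042 m and z of tray_far_corner in the frame of stack below 0.036 m and contact force between tray and the fingers above 0.3 N), for 0.1 s.
At the end, for the whole second after the job is handed in: Spool down on the stand (axis within 8 mm, underside within 5 mm of the base, upright) and not touched; tray held by the fingers alone, underside 75 to 240 mm above the bench, centre within 45 mm of the mat's centre, level within 14 degrees and still; the caddy flat on the bench (all of step 1 and contact force between tray and the fingers above 0.5 N and contact force between tray and stack below 0.1 N and contact force between tray and mat below 0.1 N and contact force between tray and jar below 0.1 N and contact force between tray and tin below 0.1 N and horizontal distance between tray and mat below 0.045 m and height (world z) of tray between 0.075 and 0.24 m and angle between tray's own z axis and vertical below 0.25 rad and linear speed of tray below 0.03 m/s and height (world z) of stack below 0.008 m and angle between stack's own z axis and vertical below 0.1 rad); the arm keeps its last pose, push and grip.
It fails at once if the caddy with the trays below is lifted off the bench (more than 12 mm) or dragged more than 60 mm (height (world z) of stack above 0.012 m or distance of stack from where it was at the start of the episode above 0.06 m).
It fails at once if the jar or the tin is pushed more than 40 mm or knocked over (distance of any of jar, tin from where it was at the start of the episode above 0.04 m or angle between any of jar, tin's own z axis and vertical above 0.6 rad).
It also fails if it takes over 72 s, if anything falls off the work surface, if the arm or the gripper's body presses on something with over 40 N, if the wrist force passes 120 N, or if a joint passes its speed limit or range.

## Robot

A 6-joint arm with a two-finger parallel gripper is mounted at the origin on the work surface. World frame = base frame: x ahead of the robot, y to its left, z up, the work surface at z = 0. Lengths are in m, angles in rad, forces in N, time in s.
With the tool pointing down it reaches from about 0.425 to 1.125 m from the base axis. Payload 14.9 kg.
Tool frame: the origin (TCP) lies midway between the tips of the shut fingers; the grasp point (between the pads) lies 19 mm behind it; z points along the fingers, y is the line along which they close (so a half turn about z gives the same grasp; the last joint's range is limited). The gripper opens to 91 mm and grips with 3 to 60 N. Pads are 32 mm wide; open, the fingers measure 118 mm over their backs; the gripper's body (76 mm by 178 mm) begins 60 mm behind the grasp point.
Start: joints at [1.131, 0.379, 1.734, -0, 1.028, -0.033], TCP at [0.277, 0.643, 0.214] pointing down, gripper open.
Joint ranges: [-2.77, 2.77], [-0.74, 2.19], [0, 2.66], [-1.06, 4.2], [0.31, 2.87], [-3.08, 3.08]. Speed limits (rad/s): [1.89, 1.89, 2.39, 3.14, 3.14, 3.14].

## Interface

Orientations are given as a rotation vector (axis times angle).
In Python, from cell import ctrl gives the robot as it stands.
- The arm moves only by the shell command python3 -m handwheel 'ROWS' [FORCE]. ROWS is rows parted by semicolons, their numbers by spaces, 1 to 8 of them, each of 7 numbers: the opening from 0.0 (shut) to 1.0 (fully open), then dx, dy, dz in m, then a rotation vector rx, ry, rz in rad; each row is the pose to reach, as a shift and turn from the pose commanded when the command began, along the tool's axes at that moment; what a row does not reach only later rows make up. A row lasts 1/12 s, in which the tool goes at most 0.0417 m and 0.125 rad, less where a joint would pass 70% of its speed; a pose out of reach is approached as far as the arm can. The fingers move at their own pace and stop on an object; FORCE is the grip in N (left out, the last holds). Time passes only in rows, so rows that do not move let the fingers close. It prints the time, the measured TCP pose, the force, the opening and the grip force at its end.
- ctrl.get_state(): the state, without advancing time (a new reading comes with each control period).
- ctrl.grab_frame(name): name is "scene" or "top" or "wrist"; returns a dict with "pixels" (480x640x3 uint8, red, green, blue), "range_z" (480x640 float32, m along the optical axis (not along the pixel's ray), 0 where there is no reading), "camera_matrix" (3x3 intrinsics, pixels), "R" (3x3) and "t" (3): a world point X has camera coordinates R X + t. Camera axes: x right, y down, z forward; pixel columns grow to the right and rows downward; lengths in m; the calibration is good to about 2 mm. A picture is of the moment at which its call begins.
- ctrl.job_done(): hands the job in; it is judged then, once.
The state is a dict: "clock": time; "q": joint angles; "qd": joint speeds; "effort": joint torques, N m; "ee_pos": TCP position; "orientation": TCP orientation; "force": force on the tool from outside, world axes, zero at the start; "wrist_torque": the same for the moment, N m; "opening": opening from 0.0 (shut) to 1.0 (fully open); "grasp_force": force on a finger pad.
Only numpy, scipy, OpenCV 4.12 (cv2) and the standard library are available. Lean on these libraries where they do the work, as an engineer would, in place of code of your own. Each camera call takes 0.05 s, during which the arm holds its last target. There are 200 camera calls.

## Working session

There is one attempt and no reset: what is moved stays moved. The work goes in short steps, Python scripts to look and compute and a shell command to move; the robot and the scene stay as the last step left them, time stands still between calls to the robot, and variables do not carry over. Pictures are saved under pics/ and viewed, at most 11 in all, crops included, and the job is handed in when it is done.

```bash
mkdir -p pics; ls
cat > h.py <<'E'
import numpy as np, cv2
from cell import ctrl
from scipy.spatial.transform import Rotation as Ro
def grab(n,save=None):
    f=ctrl.grab_frame(n)
    if save: cv2.imwrite('pics/'+save+'.png',cv2.cvtColor(f['pixels'],cv2.COLOR_RGB2BGR)); np.savez('pics/'+save+'.npz',**f)
    return f
def cloud(f):
    K=f['camera_matrix'];z=f['range_z'];v,u=np.mgrid[:480,:640]
    c=np.stack([(u-K[0,2])/K[0,0]*z,(v-K[1,2])/K[1,1]*z,z],-1)
    return (c-f['t'])@f['R']
E
python3 - <<'E'
from h import *
s=ctrl.get_state();print({k:np.round(v,3) for k,v in s.items()})
for n in('top','scene'):
    f=grab(n,n+'0');print(n,np.round(-f['R'].T@f['t'],3))
E
```

```text
pics
{'clock': np.float64(0.0), 'q': array([ 1.131,  0.379,  1.735, -0.   ,  1.028, -0.033]), 'qd': array([-0.001, -0.   , -0.001, -0.   , -0.001,  0.001]), 'effort': array([ 4.0000e-03, -7.6370e+01, -4.3438e+01,  6.5000e-02,  4.2000e-02,
       -0.0000e+00]), 'ee_pos': array([0.277, 0.643, 0.213]), 'orientation': array([-6.340e-01, -3.077e+00,  2.000e-03]), 'force': array([-0.117, -0.394, -0.029]), 'wrist_torque': array([0.006, 0.017, 0.01 ]), 'grasp_force': np.float64(0.0), 'opening': np.float64(1.003)}
top [0.518 0.015 1.238]
scene [ 1.323 -0.351  0.831]
```

View pics/top0.png

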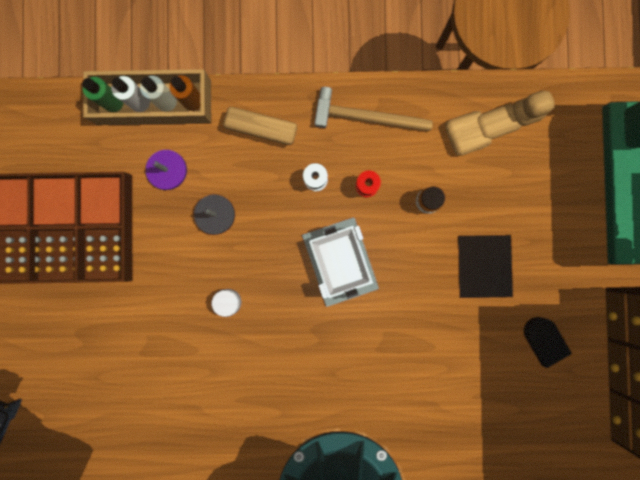

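View pics/scene0.png

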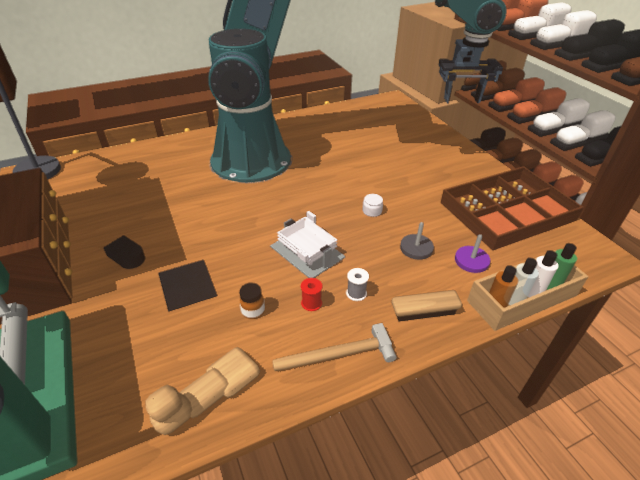

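The top view shows:
- **Spool candidates:** white/grey (315,177), red decoy (368,184), jar (430,200) and tin (225,303). I choose (315,177).
- **Stand candidates:** dark steel (214,214) and purple decoy (166,169). I choose (214,214).
- **Mat candidates:** the square at (485,266) and a black heel-shaped scrap at (547,341). I choose (485,266).
- **Tray:** centre at (340,262). Its ear should be the near-left one at about (325,290).

Next is one close crop, plus measurements.

Run:
```python
from h import *
f=np.load('pics/top0.npz');P=cloud(f);im=f['pixels'];K=f['camera_matrix']
cv2.imwrite('pics/crop0.png',cv2.cvtColor(cv2.resize(im[155:315,185:385],None,fx=4,fy=3.75*4/3.75,interpolation=cv2.INTER_CUBIC)[:600],cv2.COLOR_RGB2BGR))
print(K)
def circ(u,v,r,z0,z1,n):
    p=P[v-r:v+r,u-r:u+r].reshape(-1,3);m=(p[:,2]>z0)&(p[:,2]<z1);q=p[m]
    c,rad=cv2.minEnclosingCircle(q[:,:2].astype(np.float32));print(n,m.sum(),np.round(q.mean(0),4),'circle',np.round(c,4),round(rad,4))
circ(315,177,20,.055,.075,'spool');circ(214,214,28,.010,.024,'stand');circ(214,214,30,.03,.1,'spindle')
circ(430,200,22,.055,.09,'jar');circ(225,303,24,.035,.06,'tin');circ(368,184,20,.055,.075,'red')
for n,(u,v) in dict(m0=(459,236),m1=(511,236),m2=(511,296),m3=(459,296),mc=(485,266)).items(): print(n,np.round(P[v,u],4))
# tray
p=P[205:320,290:390].reshape(-1,3)
for a,b in((.05,.064),(.066,.085)):
    q=p[(p[:,2]>a)&(p[:,2]<b)];print(a,len(q),np.round(q.mean(0),4),cv2.minAreaRect(q[:,:2].astype(np.float32)*1000))
q=p[(p[:,2]>.066)];print(np.round(q,3)[:40])
```

```text
[[549.79039882   0.         327.81157676]
 [  0.         549.79039882 238.57856823]
 [  0.           0.           1.        ]]
spool 396 [0.7015 0.0468 0.0638] circle [0.7016 0.0467] 0.0258
stand 1202 [0.6253 0.274  0.0165] circle [0.6255 0.2754] 0.0454
spindle 51 [0.6246 0.2718 0.0702] circle [0.6254 0.2741] 0.006
jar 443 [ 0.6477 -0.2037  0.0712] circle [ 0.6483 -0.2047] 0.0251
tin 545 [0.4301 0.246  0.0449] circle [0.4297 0.2467] 0.0294
red 398 [ 0.6852 -0.0681  0.0636] circle [ 0.6856 -0.0681] 0.0259
m0 [ 0.5681 -0.2751 -0.0009]
m1 [ 0.5659 -0.3902  0.0047]
m2 [ 0.4315 -0.3884 -0.0018]
m3 [ 0.4336 -0.2709  0.0024]
mc [ 4.997e-01 -3.314e-01  4.000e-04]
0.05 1022 [ 0.5155 -0.0057  0.0574] ((515.03271484375, -6.079307556152344), (162.78651428222656, 111.41956329345703), 12.320229530334473)
0.066 126 [0.4966 0.0045 0.0721] ((516.453369140625, 1.9465408325195312), (95.94078826904297, 157.80076599121094), 82.62468719482422)
[[ 0.518  0.015  1.238]
 [ 0.518  0.015  1.238]
 [ 0.518  0.015  1.238]
 [ 0.518  0.015  1.238]
 [ 0.518  0.015  1.238]
 [ 0.518  0.015  1.238]
 [ 0.518  0.015  1.238]
 [ 0.518  0.015  1.238]
 [ 0.518  0.015  1.238]
 [ 0.518  0.015  1.238]
 [ 0.518  0.015  1.238]
 [ 0.518  0.015  1.238]
 [ 0.59  -0.044  0.069]
 [ 0.589  0.019  0.069]
 [ 0.589  0.017  0.067]
 [ 0.589  0.011  0.069]
 [ 0.588 -0.038  0.067]
 [ 0.588 -0.042  0.067]
 [ 0.588 -0.045  0.066]
 [ 0.587  0.026  0.066]
 [ 0.587  0.011  0.066]
 [ 0.586 -0.044  0.067]
 [ 0.518  0.015  1.238]
 [ 0.585  0.026  0.066]
 [ 0.585  0.013  0.067]
 [ 0.585  0.011  0.068]
 [ 0.584 -0.038  0.068]
 [ 0.584 -0.04   0.068]
 [ 0.584 -0.042  0.067]
 [ 0.584 -0.044  0.066]
 [ 0.583  0.013  0.066]
 [ 0.582  0.011  0.067]
 [ 0.582 -0.042  0.068]
 [ 0.582 -0.044  0.068]
 [ 0.582 -0.047  0.067]
 [ 0.518  0.015  1.238]
 [ 0.581  0.024  0.067]
 [ 0.579 -0.042  0.069]
 [ 0.579 -0.044  0.071]
 [ 0.577 -0.042  0.066]]
```

View pics/crop0.png

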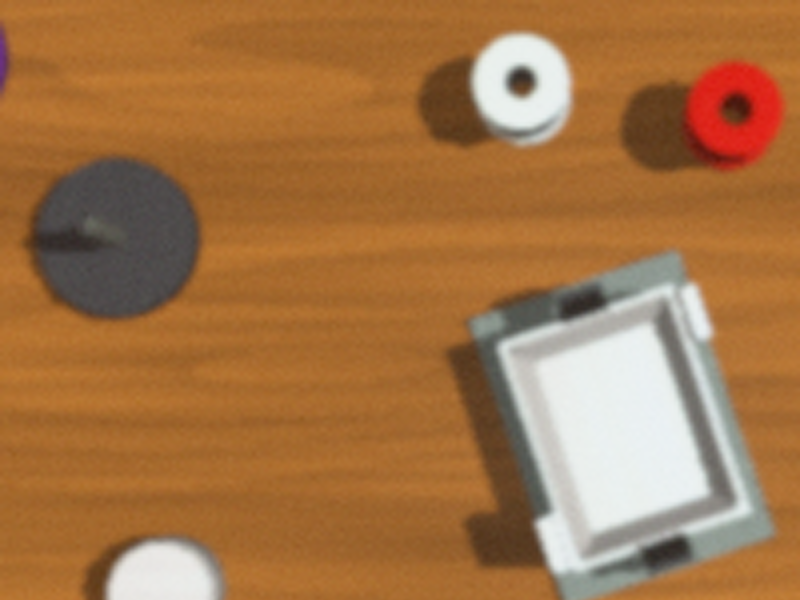

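The crop confirms the choices: white/grey spool with bore at crop (520,82), dark steel stand at (117,238), and the tray's ear at the near-left corner at (555,540), about top pixel (324,290). The far-right ear at (698,312) belongs to the lower tray.

```bash
cat >> h.py <<'E'
def go(x,y,z,yaw=None):
    "tool-axis shift and turn to a TCP position; yaw = world angle (deg) of tool y, tool down"
    s=ctrl.get_state();R=Ro.from_rotvec(s['orientation']);d=R.inv().apply(np.array([x,y,z])-s['ee_pos'])
    o='';yn=R.as_matrix()[:,1]
    if yaw is not None:
        a=np.radians(yaw);Y=np.array([np.cos(a),np.sin(a),0]);Z=np.array([0,0,-1.])
        o=np.round((R.inv()*Ro.from_matrix(np.stack([np.cross(Y,Z),Y,Z],1))).as_rotvec(),3)
    print('clk',round(float(s['clock']),2),'tcp',np.round(s['ee_pos'],4),'yaw',round(np.degrees(np.arctan2(yn[1],yn[0])),1),'d',np.round(d,4),o,'|d|/.0417',round(np.linalg.norm(d)/.0417,1))
E
python3 -c "
from h import *
go(.7016,.0467,.2,66.7)"
```

```text
clk 0.1 tcp [0.2768 0.6425 0.2133] yaw 66.7 d [-0.6259 -0.3792  0.0137] [-0.001 -0.    -0.   ] |d|/.0417 17.6
```

```bash
R="x"; python3 -m handwheel '1 -0.035 -0.021 0;1 -0.07 -0.042 0;1 -0.105 -0.064 0;1 -0.14 -0.085 0;1 -0.175 -0.106 0;1 -0.21 -0.127 0;1 -0.245 -0.148 0;1 -0.28 -0.17 0' | head -3; python3 -m handwheel '1 -0.035 -0.021 0 0 0 0;1 -0.07 -0.042 0 0 0 0;1 -0.105 -0.064 0 0 0 0;1 -0.14 -0.085 0 0 0 0;1 -0.175 -0.106 0 0 0 0;1 -0.21 -0.127 0 0 0 0;1 -0.245 -0.148 0 0 0 0;1 -0.28 -0.17 0 0 0 0';  python3 -m handwheel '1 -0.035 -0.021 0 0 0 0;1 -0.07 -0.042 0 0 0 0;1 -0.105 -0.064 0 0 0 0;1 -0.14 -0.085 0 0 0 0;1 -0.175 -0.106 0 0 0 0;1 -0.21 -0.127 0 0 0 0;1 -0.245 -0.148 0 0 0 0;1 -0.28 -0.17 0 0 0 0'; python3 -c "
from h import *
go(.7016,.0467,.2,66.7)"
```

```text
clock: 0.77
ee_pos: [0.4675, 0.3742, 0.2138]
orientation: [-0.634, -3.077, 0.0]
force: [-0.2, 0.6, -0.3]
opening: 1.0
grasp_force: 0.0
clock: 1.43
ee_pos: [0.6575, 0.1072, 0.2137]
orientation: [-0.635, -3.076, 0.0]
force: [0.8, 0.1, 0.2]
opening: 1.001
grasp_force: 0.0
clk 1.43 tcp [0.6575 0.1072 0.2137] yaw 66.7 d [-0.0644 -0.0381  0.0137] [-0. -0. -0.] |d|/.0417 1.8Traceback (most recent call last):
ValueError: each row has 7 numbers
```

Good; the malformed first command was rejected with no motion. Closing in over the spool.

```bash
python3 -m handwheel '1 -0.032 -0.019 0.007 0 0 0;1 -0.064 -0.038 0.014 0 0 0;1 -0.0644 -0.0381 0.04 0 0 0;1 -0.0644 -0.0381 0.0637 0 0 0;1 -0.0644 -0.0381 0.0637 0 0 0;1 -0.0644 -0.0381 0.0637 0 0 0'
python3 - <<'E'
from h import *
go(.7016,.0467,.016,66.7)
f=grab('wrist','w0');P=cloud(f).reshape(-1,3)
m=(abs(P[:,2]-.063)<.006)&(np.hypot(P[:,0]-.7016,P[:,1]-.0467)<.04)
q=P[m];print(m.sum());
if m.sum()>20: print(q.mean(0),cv2.minEnclosingCircle(q[:,:2].astype(np.float32)))
E
```

```text
clock: 1.93
ee_pos: [0.6999, 0.0485, 0.1492]
orientation: [-0.634, -3.074, 0.001]
force: [-0.8, 0.5, 0.6]
opening: 1.005
grasp_force: 0.0
clk 1.93 tcp [0.6999 0.0485 0.1492] yaw 66.7 d [-0.0027 -0.0009  0.1332] [-0.001 -0.003 -0.   ] |d|/.0417 3.2
3677
[0.70147199 0.04387908 0.06280388] ((0.702355682849884, 0.04350456967949867), 0.026159312576055527)
```

View pics/w0.png

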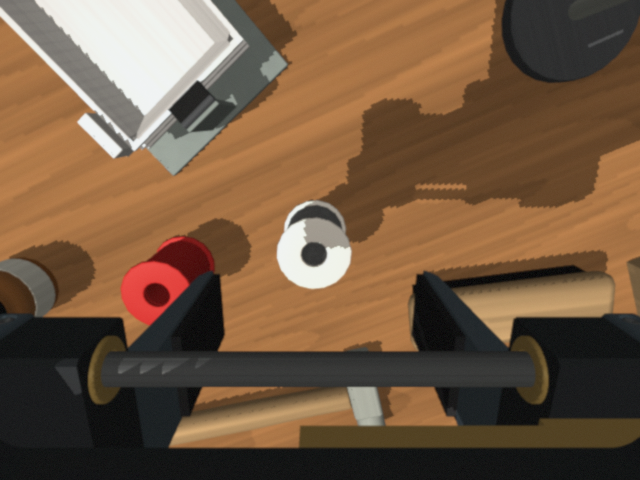

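The wrist view shows the white/grey spool at (314,248) between the open fingers, with the red one at (157,293) clear of the left finger. I'll go down and grip.

```bash
python3 -m handwheel '1 -0.0025 -0.002 0.04 0 0 0;1 -0.0025 -0.002 0.075 0 0 0;1 -0.0025 -0.002 0.11 0 0 0;1 -0.0025 -0.002 0.132 0 0 0;1 -0.0025 -0.002 0.132 0 0 0;1 -0.0025 -0.002 0.132 0 0 0'; python3 -c "
from h import *
go(.7018,.0452,.016,66.7)"; python3 -m handwheel '0 0 0 0 0 0 0;0 0 0 0 0 0 0;0 0 0 0 0 0 0;0 0 0 0 0 0 0;0 0 0 0 0 0 0;0 0 0 0 0 0 0;0 0 0 0 0 0 0;0 0 0 0 0 0 0' 20
```

```text
clock: 2.48
ee_pos: [0.7028, 0.0461, 0.0193]
orientation: [0.634, 3.077, 0.0]
force: [-0.4, 0.3, 0.7]
opening: 1.0
grasp_force: 0.0
clk 2.48 tcp [0.7028 0.0461 0.0193] yaw 66.7 d [ 0.0005 -0.0013  0.0033] [0. 0. 0.] |d|/.0417 0.1
clock: 3.15
ee_pos: [0.7025, 0.0456, 0.0186]
orientation: [0.635, 3.076, -0.0]
force: [-0.5, -1.6, 4.8]
opening: 0.554
grasp_force: 20.0
```

```bash
python3 -m handwheel '0 0 0 -0.02 0 0 0;0 0 0 -0.055 0 0 0;0 0 0 -0.09 0 0 0;0 0 0 -0.125 0 0 0;0 0 0 -0.145 0 0 0;0 0 0 -0.145 0 0 0;0 0 0 -0.145 0 0 0'
python3 - <<'E'
from h import *
go(.6254,.2745,.16,66.7)
f=grab('wrist','w1');K=f['camera_matrix'];s=ctrl.get_state()
P=cloud(f).reshape(-1,3)
d=P-s['ee_pos'];m=(np.hypot(d[:,0],d[:,1])<.035)&(d[:,2]>.03)&(d[:,2]<.06)
print(m.sum(),np.histogram(d[m][:,2],bins=10))
im=cv2.cvtColor(f['pixels'],cv2.COLOR_RGB2BGR)[130:330,180:450];g=grab('scene')
cs=g['R']@(s['ee_pos']+[0,0,.02])+g['t'];uv=(g['camera_matrix']@cs/cs[2])[:2].astype(int);print(uv)
c=cv2.cvtColor(g['pixels'],cv2.COLOR_RGB2BGR)[max(0,uv[1]-60):uv[1]+60,uv[0]-60:uv[0]+60]
cv2.imwrite('pics/c1.png',np.hstack([cv2.resize(im,(405,300)),cv2.resize(c,(300,300))]))
E
```

```text
clock: 3.73
ee_pos: [0.7027, 0.0458, 0.164]
orientation: [0.634, 3.075, 0.001]
force: [-0.1, -0.0, -1.6]
opening: 0.555
grasp_force: 20.0
clk 3.73 tcp [0.7027 0.0458 0.164 ] yaw 66.7 d [0.1615 0.1794 0.0039] [ 0.001  0.001 -0.   ] |d|/.0417 5.8
12164 (array([ 493,  472,  276,  217,  581, 8043,  291,  313, 1120,  358]), array([0.03000013, 0.03299928, 0.03599842, 0.03899757, 0.04199671,
       0.04499585, 0.047995  , 0.05099414, 0.05399329, 0.05699243,
       0.05999157]))
[362 237]
```

View pics/c1.png

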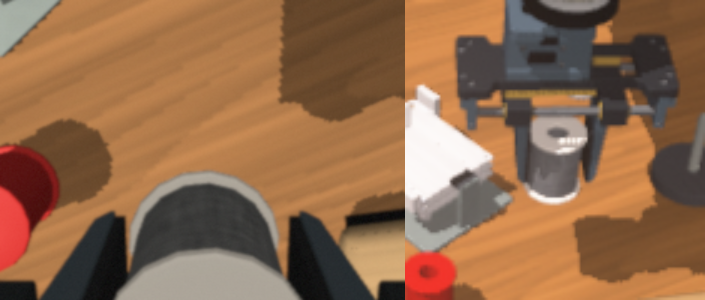

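Crops: the spool hangs upright between the pads. Its top flange is about 46 mm above the TCP, so its underside is about 17 mm below it. Next I measure its axis in the tool frame and the stand from the wrist.

```bash
python3 -m handwheel '0 0.03 0.033 0 0 0 0;0 0.06 0.066 0 0 0 0;0 0.09 0.099 0 0 0 0;0 0.115 0.13 0 0 0 0;0 0.115 0.13 0 0 0 0;0 0.115 0.13 0 0 0 0'
python3 - <<'E'
from h import *
f=grab('wrist','w2');s=ctrl.get_state()
P=cloud(f);im=f['pixels'].astype(int);R=Ro.from_rotvec(s['orientation'])
d=R.inv().apply((P-s['ee_pos']).reshape(-1,3)).reshape(P.shape)
m=(np.hypot(d[...,0],d[...,1])<.032)&(d[...,2]<-.0435)&(d[...,2]>-.0495)
n,l,st,c=cv2.connectedComponentsWithStats(m.astype(np.uint8));i=1+st[1:,4].argmax();q=d[l==i]
print('top plane',len(q),st[i],q.min(0),q.max(0),cv2.minEnclosingCircle(q[:,:2].astype(np.float32)))
p=P.reshape(-1,3)
m=(abs(p[:,2]-.016)<.005)&(np.hypot(p[:,0]-.6254,p[:,1]-.2745)<.06);q=p[m]
print('stand',m.sum(),q.mean(0),cv2.minEnclosingCircle(q[:,:2].astype(np.float32)))
m=(p[:,2]>.03)&(p[:,2]<.1)&(np.hypot(p[:,0]-.6254,p[:,1]-.2745)<.02);q=p[m];print('spindle',len(q),q.mean(0),q.max(0),q.min(0))
go(.6254,.2745,.16,66.7)
E
```

```text
clock: 4.33
ee_pos: [0.6464, 0.2128, 0.1613]
orientation: [-0.629, -3.075, 0.002]
force: [0.4, -0.9, -1.0]
opening: 0.555
grasp_force: 20.0
top plane 5145 [ 237  296  149   55 5145] [ 0.00451087 -0.02737783 -0.04949165] [ 0.02648987  0.02516981 -0.04350011] ((0.01103971153497696, -0.0010504517704248428), 0.026925601065158844)
stand 9239 [0.6241783  0.27195755 0.01492725] ((0.6263212561607361, 0.2717207968235016), 0.04492158442735672)
spindle 504 [0.62355577 0.27049539 0.07413087] [0.63228898 0.27757261 0.09554014] [0.62029807 0.26573026 0.03026782]
clk 4.38 tcp [0.6471 0.2113 0.1615] yaw 66.8 d [0.0448 0.0496 0.0015] [-0.002 -0.002  0.002] |d|/.0417 1.6
```

View pics/w2.png

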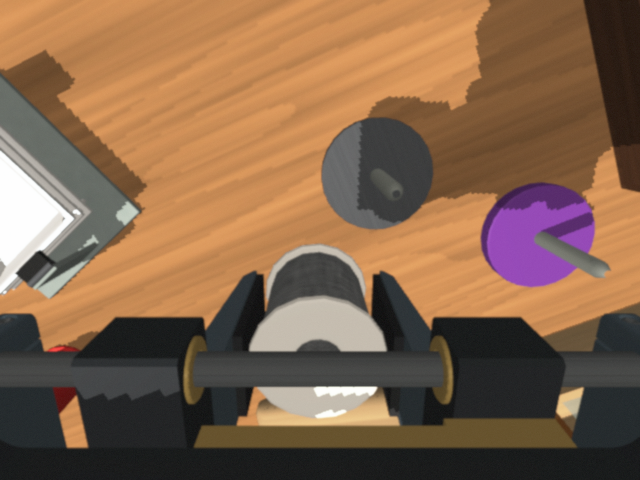

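The view shows the spool held upright with its top at (318,355), the steel stand's spindle at (385,183), and the purple decoy at (545,240). Combining the two cameras, the stand axis is at about (0.626, 0.2737).

```bash
python3 -m handwheel '0 0.022 0.025 0 0 0 0;0 0.044 0.049 0.001 -0.002 -0.002 0;0 0.044 0.049 0.015 -0.002 -0.002 0;0 0.044 0.049 0.03 -0.002 -0.002 0;0 0.044 0.049 0.03 -0.002 -0.002 0;0 0.044 0.049 0.03 -0.002 -0.002 0;0 0.044 0.049 0.03 -0.002 -0.002 0;0 0.044 0.049 0.03 -0.002 -0.002 0'
python3 - <<'E'
from h import *
go(.6260,.2737,.12,66.7)
f=grab('wrist','w3');s=ctrl.get_state();print(s['ee_pos'])
g=grab('scene','s3');c=g['R']@(s['ee_pos']-[0,0,.01])+g['t'];u,v=(g['camera_matrix']@c/c[2])[:2].astype(int)
A=cv2.cvtColor(f['pixels'],cv2.COLOR_RGB2BGR)[200:440,200:440];B=cv2.cvtColor(g['pixels'],cv2.COLOR_RGB2BGR)[v-40:v+40,u-40:u+40]
cv2.imwrite('pics/c3.png',np.hstack([cv2.resize(A,(400,400)),cv2.resize(B,(400,400),interpolation=cv2.INTER_CUBIC)]))
E
```

```text
clock: 5.05
ee_pos: [0.6278, 0.2722, 0.1336]
orientation: [0.636, 3.074, 0.003]
force: [0.4, -0.3, -1.3]
opening: 0.553
grasp_force: 20.0
clk 5.05 tcp [0.6278 0.2722 0.1336] yaw 66.6 d [0.0023 0.0006 0.0136] [ 0.002  0.002 -0.001] |d|/.0417 0.3
[0.62775434 0.27245064 0.13382131]
```

View pics/c3.png

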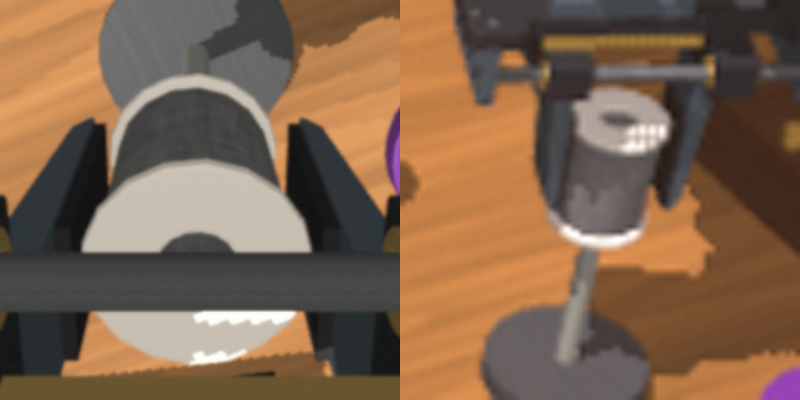

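Both views show the spool upright directly over the spindle. I'll correct by 2.3 mm and descend, watching the force.

```bash
python3 -m handwheel '0 0.0023 0.0006 0 0.002 0.002 0;0 0.0023 0.0006 0 0.002 0.002 0;0 0.0023 0.0006 0.012 0.002 0.002 0;0 0.0023 0.0006 0.024 0.002 0.002 0;0 0.0023 0.0006 0.032 0.002 0.002 0;0 0.0023 0.0006 0.032 0.002 0.002 0'; python3 -c "
from h import *
go(.6260,.2737,.0335,66.7)"
```

```text
clock: 5.65
ee_pos: [0.6238, 0.274, 0.0983]
orientation: [-0.634, -3.074, 0.003]
force: [0.7, 0.1, -1.9]
opening: 0.554
grasp_force: 20.0
clk 5.65 tcp [0.6238 0.274  0.0983] yaw 66.7 d [-0.0023  0.0007  0.0647] [-0.003 -0.003 -0.   ] |d|/.0417 1.6
```

The spool is threaded: the TCP is at 0.098, below the contact height, with no upward push. Continuing down.

```bash
python3 -m handwheel '0 -0.001 0.0 0.015 0 0 0;0 -0.001 0 0.03 0 0 0;0 -0.001 0 0.045 0 0 0;0 -0.001 0 0.057 0 0 0;0 -0.001 0 0.061 0 0 0;0 -0.001 0 0.061 0 0 0'; python3 -c "
from h import *
go(.6260,.2737,.0335,66.7)"
```

```text
clock: 6.15
ee_pos: [0.6254, 0.2738, 0.0384]
orientation: [-0.634, -3.075, 0.002]
force: [0.0, -0.1, -1.1]
opening: 0.558
grasp_force: 20.0
clk 6.15 tcp [0.6254 0.2738 0.0384] yaw 66.7 d [-0.0006  0.0002  0.0049] [-0.002 -0.002 -0.   ] |d|/.0417 0.1
```

```bash
python3 -m handwheel '0 0 0 0.003 0 0 0;0 0 0 0.005 0 0 0;0 0 0 0.006 0 0 0;0 0 0 0.006 0 0 0'; python3 -m handwheel '0.75 0 0 0 0 0 0;1 0 0 0 0 0 0;1 0 0 0 0 0 0;1 0 0 0 0 0 0;1 0 0 0 0 0 0;1 0 0 0 0 0 0'
```

```text
clock: 6.48
ee_pos: [0.6266, 0.2743, 0.0347]
orientation: [0.634, 3.076, 0.001]
force: [-0.8, 0.4, -0.3]
opening: 0.55
grasp_force: 20.0
clock: 6.98
ee_pos: [0.6263, 0.2742, 0.0343]
orientation: [0.635, 3.077, 0.0]
force: [0.2, 0.6, 0.1]
opening: 0.958
grasp_force: 0.0
```

```bash
python3 -m handwheel '1 0 0 -0.02 0 0 0;1 0 0 -0.055 0 0 0;1 0 0 -0.095 0 0 0;1 0 0 -0.135 0 0 0;1 0 0 -0.16 0 0 0;1 0 0 -0.16 0 0 0;1 -0.02 -0.03 -0.16 0 0 0;1 -0.04 -0.06 -0.16 0 0 0'
python3 - <<'E'
from h import *
f=grab('top','t4');P=cloud(f)
p=P.reshape(-1,3);m=(np.hypot(p[:,0]-.6254,p[:,1]-.2745)<.05)&(p[:,2]>.065)&(p[:,2]<.088);q=p[m];print('spool',m.sum(),q.mean(0) if m.any() else 0)
if m.any(): print(cv2.minEnclosingCircle(q[:,:2].astype(np.float32)))
# tray: template fit on bright rim/floor pixels -> min-area rect, caddy-grey excluded
im=f['pixels'].astype(int);w=np.zeros((480,640),bool);w[205:320,290:390]=1
b=w&(im.min(-1)>150);q=P[b];print('bright',b.sum(),cv2.minAreaRect(q[:,:2].astype(np.float32)*1000))
i=w&(P[...,2]>.069)&(P[...,2]<.085);print('high',np.c_[np.argwhere(i),np.round(P[i]*1000)].astype(int).tolist())
s=ctrl.get_state();print(s['ee_pos'])
E
```

```text
clock: 7.65
ee_pos: [0.6391, 0.2036, 0.1945]
orientation: [0.63, 3.077, 0.001]
force: [0.8, 0.8, 0.1]
opening: 1.005
grasp_force: 0.0
spool 0 0
bright 3431 ((515.31640625, -7.293022155761719), (170.24990844726562, 127.20556640625), 15.75906753540039)
high [[225, 334, 593, 7, 70], [228, 356, 586, -40, 69], [229, 358, 584, -44, 70], [284, 320, 469, 38, 80], [284, 321, 468, 36, 79], [284, 322, 468, 34, 79], [285, 319, 466, 40, 79], [285, 320, 466, 38, 79], [285, 321, 466, 36, 76], [285, 322, 466, 34, 81], [286, 319, 464, 40, 79], [286, 320, 464, 38, 76], [286, 321, 464, 36, 78], [286, 322, 464, 34, 79], [286, 323, 464, 32, 77], [287, 319, 462, 40, 77], [287, 320, 462, 38, 74], [287, 321, 462, 36, 77], [287, 322, 462, 34, 79], [287, 323, 462, 32, 77], [288, 320, 460, 38, 78], [288, 321, 460, 36, 77], [288, 322, 460, 34, 75], [288, 323, 460, 32, 78], [289, 320, 458, 38, 77], [289, 321, 458, 36, 78], [289, 322, 458, 34, 78], [289, 323, 458, 32, 76], [289, 324, 458, 30, 81], [290, 320, 456, 38, 77], [290, 321, 456, 36, 78], [290, 322, 456, 34, 78], [290, 323, 456, 32, 78], [290, 324, 456, 30, 74], [291, 321, 454, 36, 81], [291, 322, 454, 34, 76], [291, 323, 454, 32, 80], [291, 324, 454, 30, 81], [292, 321, 452, 36, 79], [292, 322, 451, 34, 74], [292, 323, 451, 32, 75], [292, 324, 451, 30, 74], [292, 325, 451, 28, 76], [293, 321, 449, 36, 75], [293, 322, 450, 34, 80], [293, 323, 449, 32, 78], [293, 324, 449, 30, 73], [293, 325, 449, 28, 77], [294, 322, 448, 34, 80], [294, 323, 448, 32, 80], [294, 324, 447, 30, 77], [294, 325, 447, 28, 78], [294, 346, 446, -16, 69], [295, 322, 445, 34, 78], [295, 323, 445, 32, 79], [295, 324, 445, 30, 76], [295, 325, 445, 28, 79], [295, 326, 445, 26, 76], [296, 322, 443, 34, 77], [296, 323, 443, 32, 76], [296, 324, 443, 30, 72], [296, 325, 443, 28, 79], [296, 326, 443, 26, 76], [297, 323, 441, 32, 78], [297, 324, 441, 30, 75], [297, 325, 441, 28, 75]]
[0.63989062 0.19774736 0.19396983]
```

The ear is at about (0.456, 0.033) with its top at 77 mm; tray yaw is about 16°. The arm hides the spool from the top camera, so I'll check that later. Next I go over the ear and turn the wrist so it closes across the ear.

```bash
python3 -c "
from h import *
go(.456,.033,.16,106)"
```

```text
clk 7.7 tcp [0.6399 0.1977 0.194 ] yaw 66.7 d [ 0.1037 -0.224   0.0342] [-0.001  0.    -0.686] |d|/.0417 6.0
```

```bash
python3 -m handwheel '1 0.014 -0.03 0 0 0 -0.09;1 0.028 -0.06 0 0 0 -0.18;1 0.042 -0.09 0 0 0 -0.28;1 0.056 -0.12 0 0 0 -0.38;1 0.07 -0.15 0.005 0 0 -0.48;1 0.084 -0.18 0.01 0 0 -0.58;1 0.095 -0.205 0.02 0 0 -0.66;1 0.104 -0.224 0.03 0 0 -0.686'; python3 -m handwheel '1 0 0 0 0 0 0;1 0 0 0 0 0 0;1 0 0 0 0 0 0'
python3 - <<'E'
from h import *
go(.456,.033,.062,106)
f=grab('wrist','w5');P=cloud(f);cv2.imwrite('pics/w5s.png',cv2.cvtColor(f['pixels'],cv2.COLOR_RGB2BGR))
i=(P[...,2]>.071)&(P[...,2]<.085)&(np.hypot(P[...,0]-.456,P[...,1]-.033)<.03);q=P[i]
print('ear',i.sum(),q.mean(0),cv2.minAreaRect(q[:,:2].astype(np.float32)*1000))
E
```

```text
clock: 8.37
ee_pos: [0.4533, 0.0376, 0.1637]
orientation: [0.444, -3.11, 0.0]
force: [0.2, 0.7, 0.1]
opening: 0.996
grasp_force: 0.0
clock: 8.62
ee_pos: [0.4558, 0.0388, 0.1645]
orientation: [-0.436, 3.111, -0.0]
force: [0.1, -0.0, 0.1]
opening: 1.001
grasp_force: 0.0
clk 8.62 tcp [0.4558 0.0388 0.1645] yaw 105.9 d [ 0.0015 -0.0056  0.1025] [-0.     0.001 -0.001] |d|/.0417 2.5
ear 562 [0.4541215  0.02982466 0.07575731] ((454.92156982421875, 29.997119903564453), (30.394899368286133, 9.06527328491211), 17.96796989440918)
```

View pics/w5.png

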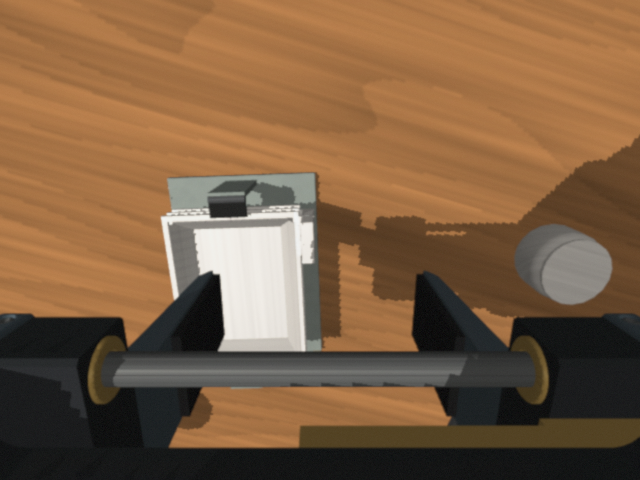

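The wrist view shows the ear at (307,240), near-left of the tray, with the tin at (565,265) well away. The ear is at about (0.455, 0.032) and tray yaw is about 17.8°. Descending.

```bash
python3 -c "
from h import *
go(.455,.032,.062,107.8)"
```

```text
clk 8.67 tcp [0.456  0.039  0.1646] yaw 106.0 d [ 0.003  -0.0064  0.1026] [-0.     0.001 -0.032] |d|/.0417 2.5
```

```bash
python3 -m handwheel '1 0.003 -0.0064 0.02 0 0 -0.032;1 0.003 -0.0064 0.05 0 0 -0.032;1 0.003 -0.0064 0.075 0 0 -0.032;1 0.003 -0.0064 0.088 0 0 -0.032;1 0.003 -0.0064 0.088 0 0 -0.032;1 0.003 -0.0064 0.088 0 0 -0.032;1 0.003 -0.0064 0.088 0 0 -0.032'; python3 -c "
from h import *
go(.455,.032,.062,107.8)"
```

```text
clock: 9.25
ee_pos: [0.455, 0.032, 0.0772]
orientation: [-0.487, 3.102, -0.0]
force: [-0.5, -0.4, -1.0]
opening: 1.0
grasp_force: 0.0
clk 9.25 tcp [0.455  0.032  0.0772] yaw 107.9 d [0.0001 0.     0.0152] [-0.     0.001  0.001] |d|/.0417 0.4
```

```bash
python3 -m handwheel '1 0 0 0.008 0 0 0;1 0 0 0.015 0 0 0;1 0 0 0.015 0 0 0;1 0 0 0.015 0 0 0'; python3 -m handwheel '0.5 0 0 0 0 0 0;0.3 0 0 0 0 0 0;0.15 0 0 0 0 0 0;0 0 0 0 0 0 0;0 0 0 0 0 0 0;0 0 0 0 0 0 0;0 0 0 0 0 0 0;0 0 0 0 0 0 0' 35;  python3 -m handwheel '0 0 0 0 0 0 0;0 0 0 0 0 0 0;0 0 0 0 0 0 0;0 0 0 0 0 0 0;0 0 0 0 0 0 0'
```

```text
clock: 9.58
ee_pos: [0.4547, 0.0317, 0.0614]
orientation: [-0.487, 3.102, -0.0]
force: [3.7, 1.4, -1.8]
opening: 0.999
grasp_force: 2.0
clock: 10.25
ee_pos: [0.4537, 0.0317, 0.0611]
orientation: [0.487, -3.103, -0.0]
force: [0.0, 0.5, 0.4]
opening: 0.444
grasp_force: 0.0
clock: 10.67
ee_pos: [0.454, 0.0317, 0.0612]
orientation: [0.487, -3.104, -0.0]
force: [-0.8, 0.3, 1.6]
opening: 0.095
grasp_force: 35.0
```

The ear is gripped: 8.6 mm opening at 35 N. Now peel, turning about the far rim (tool +y).

```bash
python3 -m handwheel '0 -0.0001 0 -0.0027 0 0.025 0;0 -0.0003 0 -0.0055 0 0.05 0;0 -0.0006 0 -0.0082 0 0.075 0;0 -0.0009 0 -0.011 0 0.1 0;0 -0.0012 0 -0.0137 0 0.125 0;0 -0.0017 0 -0.0164 0 0.15 0;0 -0.0017 0 -0.0164 0 0.15 0;0 -0.0017 0 -0.0164 0 0.15 0' 35
python3 - <<'E'
from h import *
go(.455,.032,.08,107.8)
f=grab('scene','s6');im=cv2.cvtColor(f['pixels'],cv2.COLOR_RGB2BGR)[180:290,230:370]
cv2.imwrite('pics/c6.png',cv2.resize(im,(763,600),interpolation=cv2.INTER_CUBIC))
E
```

```text
clock: 11.33
ee_pos: [0.4557, 0.0323, 0.0775]
orientation: [0.464, -2.958, 0.035]
force: [-0.3, 0.4, -1.0]
opening: 0.1
grasp_force: 35.0
clk 11.33 tcp [0.4557 0.0323 0.0775] yaw 107.8 d [ 0.0011 -0.0001 -0.0024] [-0.    -0.149  0.001] |d|/.0417 0.1
```

View pics/c6.png

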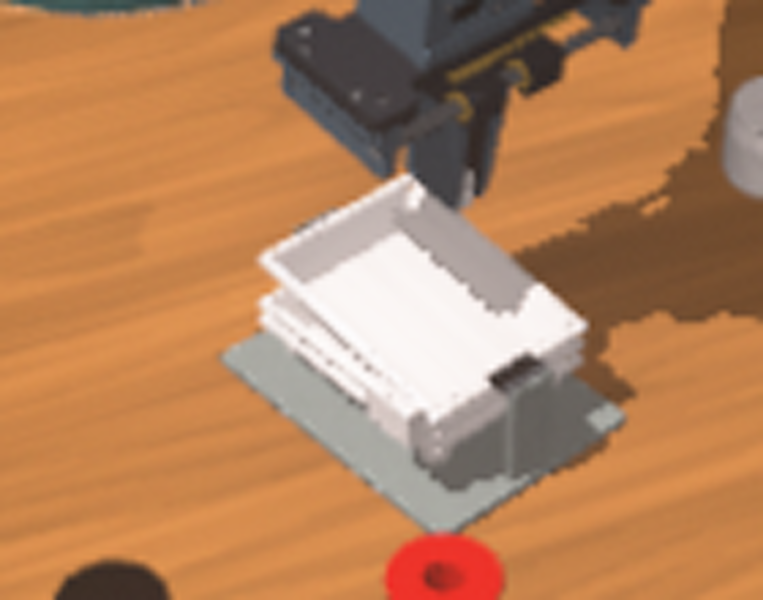

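The scene crop shows the near/ear end of the tray at (410,180) well up, and the far end still under its tongue at (515,372), with the caddy flat. I'll go a little further and hold for step 2.

```bash
python3 -m handwheel '0 -0.0001 0 -0.0022 0 0.02 0;0 -0.0002 0 -0.0044 0 0.04 0;0 -0.0002 0 -0.0044 0 0.04 0;0 -0.0002 0 -0.0044 0 0.04 0;0 -0.0002 0 -0.0044 0 0.04 0'
python3 - <<'E'
from h import *
go(.455,.032,.08,107.8)
# tray plane fit via top camera floor
f=ctrl.grab_frame('top');P=cloud(f)[235:290,325:355].reshape(-1,3);P=P[(P[:,2]<.12)&(P[:,2]>.02)]
A=np.c_[P[:,:2]-[.515,-.007],np.ones(len(P))];c=np.linalg.lstsq(A,P[:,2],rcond=None)[0];r=P[:,2]-A@c;k=abs(r)<.005;c=np.linalg.lstsq(A[k],P[k,2],rcond=None)[0]
u=np.array([np.cos(.311),np.sin(.311)]);print('floor slope along tray x,y',c[:2]@u,c[:2]@[-u[1],u[0]],'z',c[2],k.sum())
E
```

```text
clock: 11.8
ee_pos: [0.456, 0.0324, 0.0817]
orientation: [0.458, -2.918, 0.043]
force: [1.0, -0.8, -1.9]
opening: 0.1
grasp_force: 35.0
clk 11.8 tcp [0.456  0.0324 0.0817] yaw 107.8 d [ 0.0008 -0.0001  0.0019] [ 0.   -0.19  0.  ] |d|/.0417 0.0
floor slope along tray x,y 0.16033554325176147 0.027858487092642735 z 0.043603824647329495 143
```

Run:
```python
from h import *
f=grab('scene','s7')
P=cloud(f)[230:246,300:316].reshape(-1,3)
A=np.c_[P[:,:2]-[.515,-.007],np.ones(len(P))];c=np.linalg.lstsq(A,P[:,2],rcond=None)[0]
u=np.array([np.cos(.311),np.sin(.311)]);sx,sy=c[:2]@u,c[:2]@[-u[1],u[0]];print(sx,sy,c[2],np.std(P[:,2]-A@c),P.mean(0))
```

```text
-0.1806904087308946 0.004374381139476754 0.050534035168726 0.0017779440239114857 [ 0.51485372 -0.00677016  0.05054764]
```

The tray floor is tilted about 10.5° and rises at its centre as expected: near foot about +19 mm, far foot about +4 mm. Now a straight lift to free the far end.

```bash
python3 -m handwheel '0 0.001 0 -0.005 0 0 0;0 0.002 0 -0.01 0 0 0;0 0.003 0 -0.015 0 0 0;0 0.004 0 -0.02 0 0 0;0 0.005 0 -0.026 0 0 0;0 0.007 0 -0.036 0 0 0;0 0.01 0 -0.05 0 0 0;0 0.013 0 -0.065 0 0 0'
python3 - <<'E'
from h import *
go(.456,.032,.2,107.8)
f=grab('scene','s8');g=ctrl.grab_frame('top')
im=cv2.cvtColor(f['pixels'],cv2.COLOR_RGB2BGR)[130:290,230:440]
cv2.imwrite('pics/c8.png',cv2.resize(im,(787,600),interpolation=cv2.INTER_CUBIC))
E
```

```text
clock: 12.57
ee_pos: [0.4558, 0.0323, 0.1493]
orientation: [0.458, -2.918, 0.044]
force: [-0.3, 0.6, -0.5]
opening: 0.095
grasp_force: 35.0
clk 12.57 tcp [0.4558 0.0323 0.1493] yaw 107.8 d [ 0.0095 -0.0004 -0.0498] [ 0.    -0.19   0.001] |d|/.0417 1.2
```

View pics/c8.png

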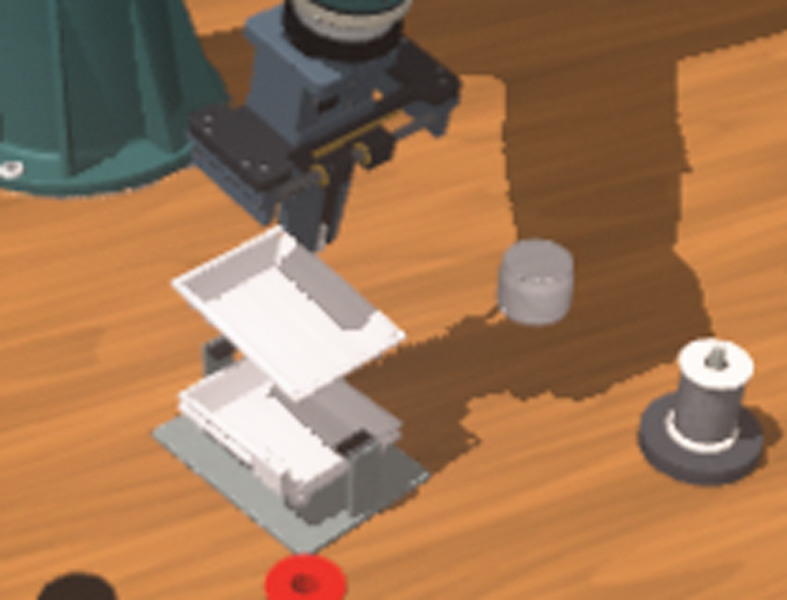

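The crop shows the tray free in the air at (285,310), the caddy flat at (290,450) with the lower trays in it, and the spool fully seated on the steel stand at (712,400). Now I level and raise it.

```bash
python3 -m handwheel '0 0.002 0 -0.01 0 -0.03 0;0 0.004 0 -0.02 0 -0.065 0;0 0.006 0 -0.03 0 -0.1 0;0 0.008 0 -0.04 0 -0.14 0;0 0.008 0 -0.04 0 -0.17 0;0 0.008 0 -0.04 0 -0.19 0;0 0.008 0 -0.04 0 -0.19 0'
python3 - <<'E'
from h import *
f=ctrl.grab_frame('top');P=cloud(f);Q=P[290-60:290+20,300:380].reshape(-1,3)
f=grab('scene','s9');P=cloud(f);s=ctrl.get_state()
c=s['ee_pos']+[.0609,-.0392,-.024];k=f['R']@c+f['t'];u,v=(f['camera_matrix']@k/k[2])[:2].astype(int)
P=P[v-8:v+8,u-8:u+8].reshape(-1,3)
A=np.c_[P[:,:2]-P[:,:2].mean(0),np.ones(len(P))];b=np.linalg.lstsq(A,P[:,2],rcond=None)[0];r=P[:,2]-A@b
x=np.array([np.cos(.311),np.sin(.311)]);print('slopes',b[:2]@x,b[:2]@[-x[1],x[0]],b[2],r.std(),P.mean(0),'pred',c)
go(.4395,-.292,.188,107.8)
E
```

```text
clock: 13.25
ee_pos: [0.455, 0.0321, 0.1887]
orientation: [-0.486, 3.103, 0.0]
force: [0.2, 0.2, -0.8]
opening: 0.096
grasp_force: 35.0
slopes 0.013714558497442344 -0.07023689288621987 0.16670633739116483 0.002693496032714415 [ 0.51394462 -0.00796535  0.16670634] pred [ 0.51625433 -0.0070395   0.16463252]
clk 13.35 tcp [0.4554 0.0322 0.1886] yaw 107.8 d [ 0.1143 -0.3037  0.0007] [ 0.    -0.001  0.   ] |d|/.0417 7.8
```

Level to within about 4°. Now across to the mat in gentle steps.

```bash
python3 -m handwheel '0 0.004 -0.01 0 0 0 0;0 0.012 -0.03 0 0 0 0;0 0.021 -0.055 0 0 0 0;0 0.03 -0.08 0 0 0 0;0 0.04 -0.105 0 0 0 0;0 0.049 -0.13 0 0 0 0;0 0.055 -0.148 0 0 0 0;0 0.057 -0.152 0 0 0 0';python3 -m handwheel '0 0.004 -0.01 0 0 0 0;0 0.012 -0.03 0 0 0 0;0 0.021 -0.055 0 0 0 0;0 0.03 -0.08 0 0 0 0;0 0.04 -0.105 0 0 0 0;0 0.049 -0.13 0 0 0 0;0 0.055 -0.148 0 0 0 0;0 0.057 -0.152 0 0 0 0'; python3 -m handwheel '0 0 0 0 0 0 0;0 0 0 0 0 0 0;0 0 0 0 0 0 0;0 0 0 0 0 0 0;0 0 0 0 0 0 0;0 0 0 0 0 0 0;0 0 0 0 0 0 0;0 0 0 0 0 0 0'
python3 - <<'E'
from h import *
go(.4395,-.292,.188,107.8)
f=ctrl.grab_frame('top');p=cloud(f).reshape(-1,3)
m=(np.hypot(p[:,0]-.6254,p[:,1]-.2745)<.05)&(p[:,2]>.07)&(p[:,2]<.088);q=p[m];print('spool',m.sum(),q.mean(0),cv2.minEnclosingCircle(q[:,:2].astype(np.float32)))
m=(np.hypot(p[:,0]-.51,p[:,1]+.33)<.1)&(p[:,2]>.15)&(p[:,2]<.172);q=p[m];print('tray floor',m.sum(),q.mean(0))
s=grab('scene','s10');cv2.imwrite('pics/c10.png',np.hstack([cv2.resize(cv2.cvtColor(i['pixels'],cv2.COLOR_RGB2BGR),(400,300)) for i in(f,s)]))
E
```

```text
clock: 14.02
ee_pos: [0.4479, -0.1326, 0.1888]
orientation: [0.484, -3.103, 0.0]
force: [-0.8, 0.6, -1.3]
opening: 0.093
grasp_force: 35.0
clock: 14.68
ee_pos: [0.4403, -0.2942, 0.1889]
orientation: [0.486, -3.104, 0.0]
force: [-0.4, 0.7, -0.5]
opening: 0.092
grasp_force: 35.0
clock: 15.35
ee_pos: [0.4403, -0.2919, 0.1891]
orientation: [-0.487, 3.104, -0.0]
force: [0.2, -0.8, -0.9]
opening: 0.096
grasp_force: 35.0
clk 15.35 tcp [ 0.4403 -0.2919  0.1891] yaw 107.8 d [0.0008 0.0002 0.0011] [-0.     0.     0.001] |d|/.0417 0.0
spool 426 [0.62551359 0.27527209 0.08038443] ((0.6252652406692505, 0.27571678161621094), 0.026304537430405617)
tray floor 1349 [ 0.51672669 -0.32323903  0.16653693]
```

View pics/c10.png

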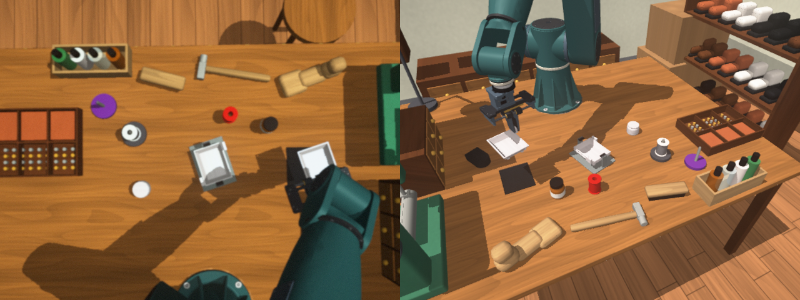

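The pictures show the tray held over the mat, the spool seated on the steel stand (top at 80 mm), the caddy, jar and tin undisturbed, and everything still. Handing in.

```bash
python3 -c "
from cell import ctrl
print(ctrl.job_done())"
```

```text
the job is handed in; nothing more can be done
None
```

I handed the job in at about 15.5 s: the spool is fully down on the steel stand and let go, and the tray was peeled off ear-corner first and is held about level and still, roughly 15 cm above the middle of the mat, with the caddy, jar and tin still standing in place; the hand-in gave no verdict.

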